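Hold a blank sign plate flush on the sloped pad of a counter stand

TASK

Take the larger white sign plate out of the wooden rack and hold it flat against the counter stand's sloped metal pad so that I can mark its screw holes through the pad's: centred sideways, its lower long edge along the pad's lower edge, no gap, lightly pressed on. Keep the pad at its angle and leave the other things alone. Finish while holding the plate there; do not let go.

Things in the scene. Friction and masses are not known exactly. Their poses are not given: they have to be found in the camera images.
- plate: larger blank sign plate: white acrylic, 148 mm wide (y), 125 mm high (z), 5 mm thick (x), about 110 g, alike front and back. Starts upright in either slot of the rack. Origin: middle of its lower long edge, mid-thickness; z up its height. Pinch it across its thickness near the upper edge: only what is over 70 mm up stays free above the pad, so keep fingertips 80 mm or more above the lower edge
- rack: wooden plate rack fixed to the table, 112 mm (x) by 172 mm (y) by 30 mm high, two slots along y, open at both ends, at x = -26.5 and +26.5 mm, each 7 mm wide and 22 mm deep (slot floor 8 mm above the table; the plates stand on it on their lower edges). Origin: centre of its underside; z up
- small_plate: a smaller white plate, 105 mm wide, 74 mm high and 5 mm thick, standing in the rack's other slot, its top 82 mm above the table; not wanted, leave it there. Origin: middle of its lower edge, axes as for the larger plate
- pad_face (a point): middle of the lower edge of the pad's sloped front face. x square out of the face (away from the robot's side and up), y along the lower edge, z up the slope. Pad: aluminium, 110 mm wide, 70 mm up the slope, 6 mm thick, leaning 15 to 33 degrees from upright, top towards the robot's side. With the plate right, its origin is 2.5 mm out along x from here, axes parallel (its x may point either way)
- pad_top (a point): middle of the upper edge of the pad's front face, 70 mm up the slope from pad_face. Nothing stands above this edge or in front of the face. A stiff friction hinge 24 mm behind the middle of the face keeps the pad's angle unless it is pushed with more than 3 N m
- stand: counter sign stand fixed to the table: steel foot 130 mm (x, from -60 to +70 mm) by 150 mm (y) by 10 mm, behind the pad a post 36 mm wide with a fork whose hinge pin lies 95 mm above the origin. Origin: on the table below the pin. x points to the side the pad faces, z up
- bottle: amber medicine bottle with white cap, 62 mm across, 135 mm high, loose; bystander. Origin: centre of its underside
- dose_cup: small clear dosing cup, 52 mm across the rim, 42 mm high, loose; bystander. Origin: centre of its underside
- screwdriver: screwdriver with black handle, about 170 mm long, lying on the table; bystander. Its x axis runs from handle to tip
Not all that is in view belongs to the job. Several things have the shape of the stand; the one meant has the colours described above.

How it is judged:
By the outcome, as a careful person would: the job done as asked, in the order asked, and still so for the second after the job is handed in, while the arm keeps its last pose, push and grip.
It also fails if it takes over 43 s, if anything falls off the work surface, if the arm or the gripper's body presses on something with over 40 N, if the wrist force passes 120 N, or if a joint passes its speed limit or range.

ROBOT

A 7-joint arm with a two-finger parallel gripper is mounted at the origin on the work surface. World frame = base frame: x ahead of the robot, y to its left, z up, the work surface at z = 0. Lengths are in m, angles in rad, forces in N, time in s.
With the tool pointing down it reaches from about 0.35 to 0.775 m from the base axis. Payload 3.1 kg.
Tool frame: the origin (TCP) lies at the very end of the fingers, on their centre line; the grasp point (between the pads) lies 19 mm behind it; z points along the fingers, y is the line along which they close (so a half turn about z gives the same grasp; the last joint's range is limited). The gripper opens to 85 mm and grips with 20 to 120 N. Pads are 22 mm wide; open, the fingers measure 114 mm over their backs; the gripper's body (76 mm by 85 mm) begins 54 mm behind the grasp point. The pads swing forward as they close: fully open they stand 13 mm farther back than shut.
Start: joints at [-1.297, 0.311, 0.014, 1.512, -0.004, 1.319, -0.027], TCP at [0.171, 0.523, 0.231] pointing down, gripper open.
Joint ranges: [-2.7, 2.7], [-0.3, 1.91], [-1.27, 1.3], [0.12, 2.57], [-1.44, 4.58], [0.2, 2.03], [-3.05, 3.05]. Speed limits (rad/s): [2.79, 2.79, 3.14, 3.14, 3.14, 3.14, 3.14].

INTERFACE

Orientations are given as a unit quaternion [w, x, y, z].
In Python, from rig import monitor, camera, job_done, models gives the robot as it stands.
- The arm moves only by the tool step_arm, never from a script. Its argument "series" is a list of rows, each a list of 3 entries, a list of its own where there are three numbers: the shift along the tool's x, y, z in m, then the turn, a rotation vector about the tool's x, y, z in degrees, then the finger opening in m, from 0 to 0.0854. A call has 1 to 5 rows; each row shifts and turns the commanded pose from where the row before left it, along the tool's axes as they then stand; what a row does not reach is not made up. A row lasts 1/8 s, in which the tool goes at most 62.5 mm and 10.7 degrees, less where a joint would pass 70% of its speed; a pose out of reach is approached as far as the arm can. A call is refused whole if a number of a shift passes 0.0625 or a number of a turn 10.7, either way. A call with a gripper value outside its range is refused whole. The fingers move at their own pace and stop on an object; "squeeze" is the grip in N (left out, the last holds). Time passes only in rows, so rows that do not move let the fingers close. It gives the time, the measured TCP pose, the force, the opening and the grip force at its end, in the units of the state.
- monitor.read_state(): the state, without advancing time (a new reading comes with each control period).
- camera(name): name is "scene" or "top" or "wrist"; returns a dict with "pixels" (400x640x3 uint8, blue, green, red), "K" (3x3 intrinsics, pixels), "view" (4x4, takes a point from world to camera coordinates). Camera axes: x right, y down, z forward; pixel columns grow to the right and rows downward; lengths in m; the calibration is good to about 2 mm. The wrist camera is an equidistant fisheye: a pixel r from the principal point sees the ray r / f radians off the axis. A picture is of the moment at which its call begins. There is no depth.
- job_done(): hands the job in; it is judged then, once.
Trained networks look in the newest picture that a camera, given by its name, has taken for a name from the list of things; names that differ only in an ending like _2 or _b are one class to them, and where a whole thing is asked for, a point or a joint stands for the part that bears it (a point fixed in the world has none). Each returns a list of dicts, best first, with "conf" (0 to 1); they miss things now and then, are a little off and sometimes report something else, mostly with a low value. They report only what shows in the picture. A call takes as long as a camera call. They do not tell look-alikes from the thing itself.
- models.silhouettes(camera, label): "region" (400x640 bool, what is visible of it) and "extent" ([left, top, right, bottom] in pixels, round what is visible of it).
The state is a dict: "time": time; "joints": joint angles; "dq": joint speeds; "joint_torque": joint torques, N m; "position": TCP position; "eef_rot": TCP orientation; "ft_force": force on the tool from outside, world axes, zero at the start; "moment": the same for the moment, N m; "gripper_width": opening from 0.0 (shut) to 1.0 (fully open); "finger_force": force on a finger pad.
Only numpy, scipy, OpenCV 4.12 (cv2) and the standard library are available. Lean on these libraries where they do the work, as an engineer would, in place of code of your own. Each camera call takes 0.05 s, during which the arm holds its last target. There are 200 camera calls.

## Working session

There is one attempt and no reset: what is moved stays moved. The work goes in short steps, Python scripts to look and compute and a tool call to move; the robot and the scene stay as the last step left them, time stands still between calls to the robot, and variables do not carry over. Pictures are saved under pics/ and viewed, at most 13 in all, crops included, and the job is handed in when it is done.

Besides the shell and the picture viewer there is one more tool, called after ">>>" as a command line: name --argument value ..., lists and objects as JSON in quotes. step_arm: Moves the arm, as the interface text tells. Its arguments: {"type":"object","properties":{"series":{"type":"array"},"squeeze":{"type":"number"}},"required":["series"]}

```bash
mkdir -p pics
cat > h.py <<'E'
import numpy as np,cv2
from rig import monitor,camera,job_done,models
E
python3 - <<'E'
from h import *
import pickle
D={}
for c in ("scene","top"):
    d=camera(c); cv2.imwrite(f"pics/{c}0.png",d["pixels"]); D[c]=d
    print(c,d["K"].tolist(),np.round(d["view"],4).tolist())
    for l in ("plate","small_plate","rack","stand","pad_face","bottle","dose_cup","screwdriver"):
        for r in models.silhouettes(c,l):
            print(l,round(r["conf"],2),[int(v) for v in r["extent"]],int(r["region"].sum()))
pickle.dump(D,open("d0.pkl","wb"))
s=monitor.read_state(); print(s)
E
```

```text
scene [[490.1093109119117, 0.0, 316.9811368671033], [0.0, 490.1093109119117, 200.46291114057385], [0.0, 0.0, 1.0]] [[0.637, 0.7707, -0.0149, -0.2809], [0.4759, -0.4085, -0.7789, -0.2213], [-0.6064, 0.4891, -0.627, 1.6096], [0.0, 0.0, 0.0, 1.0]]
plate 0.9 [360, 126, 406, 170] 1333
rack 0.73 [350, 160, 420, 195] 1227
stand 0.74 [181, 157, 251, 225] 2478
stand 0.7 [180, 301, 279, 398] 5267
stand 0.6 [207, 204, 286, 290] 3760
pad_face 0.89 [197, 157, 231, 198] 817
pad_face 0.82 [198, 307, 256, 354] 1577
bottle 0.88 [382, 213, 412, 266] 1270
dose_cup 0.79 [436, 215, 459, 244] 438
screwdriver 0.88 [323, 266, 349, 331] 557
top [[460.05930036517765, 0.0, 315.5092703205095], [0.0, 460.05930036517765, 198.33835166165778], [0.0, 0.0, 1.0]] [[0.0195, -0.9997, -0.011, -0.0784], [-0.9859, -0.0174, -0.1663, 0.5435], [0.166, 0.0141, -0.986, 1.3301], [0.0, 0.0, 0.0, 1.0]]
plate 0.57 [189, 211, 247, 226] 246
small_plate 0.61 [207, 196, 244, 208] 142
rack 0.94 [191, 192, 259, 234] 1708
stand 0.79 [338, 263, 393, 315] 2272
stand 0.74 [411, 128, 467, 174] 1970
stand 0.62 [355, 191, 408, 235] 2187
pad_fac
[... 341 characters left out ...]
1929,  0.31085997,  0.01401658,  1.51151049, -0.0043707 ,
        1.31918397, -0.02719384]), 'dq': array([-1.21090545e-04, -2.11995459e-05, -9.29718265e-04,  1.09740592e-04,
       -6.44900994e-04,  9.41124281e-04, -7.30370337e-04]), 'joint_torque': array([-5.75536069e-05, -3.79792964e+01,  1.45755121e-01, -2.30863863e+01,
        1.23082110e-02,  1.72905904e-03,  4.10537268e-06]), 'position': array([0.17079904, 0.52282641, 0.23132163]), 'eef_rot': array([3.13163487e-05, 1.57197080e-01, 9.87567251e-01, 3.07794247e-05]), 'ft_force': array([-0.68421021,  0.04303773,  0.4158557 ]), 'moment': array([-0.02539327,  0.00734094,  0.01748113]), 'finger_force': 0.0, 'gripper_width': 1.004161685218062}
```

View pics/scene0.png

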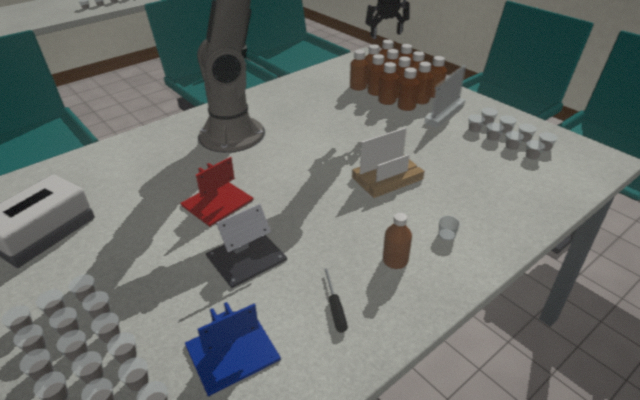

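View pics/top0.png

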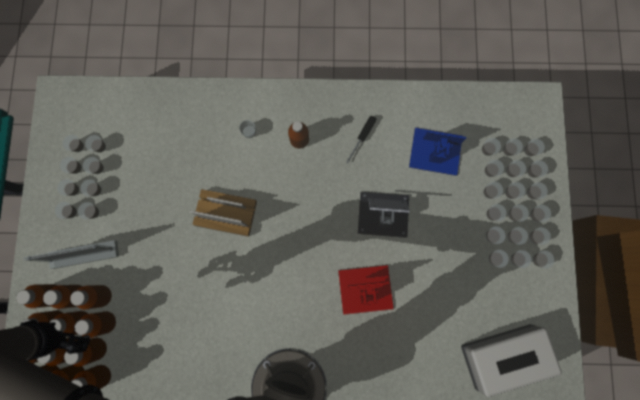

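Three stand-shaped things in the scene view: red (217,190), grey aluminium pad on a dark steel foot (246,245), and blue (233,345). The grey one fits the description "metal pad, steel foot". The larger plate stands in the rack slot nearer the robot: scene (383,150), top (220,219). I'll confirm in a crop.

Run:
```python
from h import *
import pickle
D=pickle.load(open("d0.pkl","rb"))
s=D["scene"]["pixels"];t=D["top"]["pixels"]
def cr(i,u,v,w=100,h=75): return cv2.resize(cv2.convertScaleAbs(i[v:v+h,u:u+w],alpha=1.5),(400,300),interpolation=cv2.INTER_CUBIC)
cv2.imwrite("pics/c0.png",np.vstack([np.hstack([cr(s,195,210),cr(s,340,125)]),np.hstack([cr(t,335,175),cr(t,175,175)])]))
def ground(c,u,v,z):
    K,V=D[c]["K"],D[c]["view"]; R,T=V[:3,:3],V[:3,3]; o=-R.T@T
    d=R.T@np.linalg.inv(K)@[u,v,1]; return np.round(o+d*(z-o[2])/d[2],3)
print("rack",ground("top",225,213,.03),"stand",ground("top",384,214,.01),"bottle",ground("top",298,130,.13),"cup",ground("top",248,128,.03),"sd",ground("top",362,138,.01))
```

```text
rack [0.498 0.204 0.03 ] stand [ 0.506 -0.277  0.01 ] bottle [ 0.729 -0.015  0.13 ] cup [0.765 0.146 0.03 ] sd [ 0.745 -0.21   0.01 ]
```

View pics/c0.png

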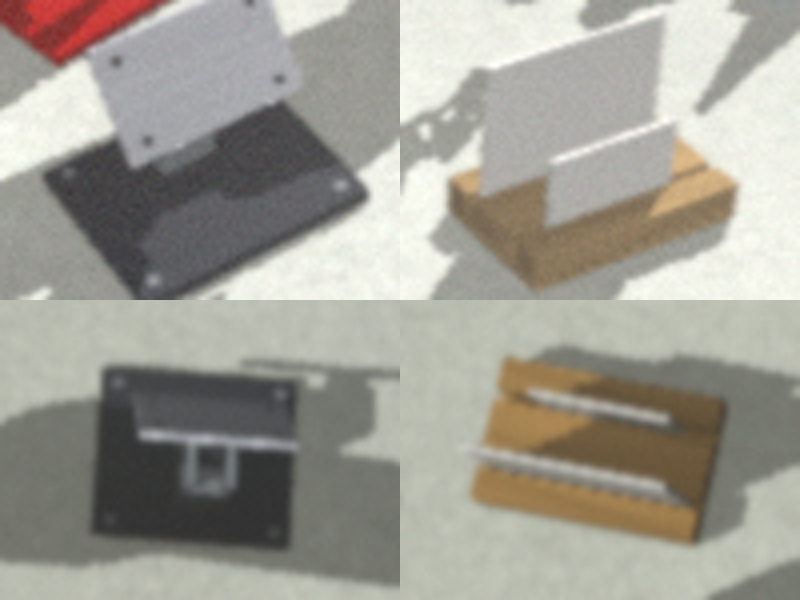

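The crop confirms it: grey pad with holes on the dark steel foot (top view 384,214). The big plate is in the near slot and the small plate in the far slot. I'll move above the rack for a close wrist view.

```bash
cat >> h.py <<'E'
from scipy.spatial.transform import Rotation as Ro
def q2R(q): return Ro.from_quat([q[1],q[2],q[3],q[0]])
def pose():
    s=monitor.read_state(); return np.array(s["position"]),q2R(s["eef_rot"]),s
def plan(p1,R1,n,p0=None,R0=None,nd=4):
    """rows (shift, turn deg) in tool axes from the pose now to p1,R1; straight line"""
    if p0 is None: p0,R0,_=pose()
    rv=(R0.inv()*R1).as_rotvec(); p=np.array(p0);R=R0
    for i in range(n):
        d=np.array(p0)+(np.array(p1)-p0)*(i+1)/n-p
        sh=np.round(R.inv().apply(d),nd); t=np.round(np.degrees(rv/n),1)
        print([sh.tolist(),t.tolist()])
        p=p+R.apply(sh); R=R*Ro.from_rotvec(np.radians(t))
    print("end",np.round(p,4),np.round((R.inv()*R1).as_rotvec(degrees=True),2))
def tool(yaw,tilt=0):
    """tool y at world yaw (deg), z down; tilt about tool x"""
    c,s=np.cos(np.radians(yaw)),np.sin(np.radians(yaw))
    y=np.array([c,s,0]);z=np.array([0,0,-1.]);x=np.cross(y,z)
    return Ro.from_matrix(np.c_[x,y,z])*Ro.from_rotvec([np.radians(tilt),0,0])
E
python3 - <<'E'
from h import *
plan([.47,.20,.30],tool(-11),10)
E
```

```text
[[-0.0385, -0.0214, -0.0069], [0.0, -0.0, 8.3]]
[[-0.0411, -0.0156, -0.0068], [0.0, -0.0, 8.3]]
[[-0.043, -0.0095, -0.0069], [0.0, -0.0, 8.3]]
[[-0.0439, -0.0032, -0.0069], [0.0, -0.0, 8.3]]
[[-0.0439, 0.0031, -0.0068], [0.0, -0.0, 8.3]]
[[-0.043, 0.0095, -0.0069], [0.0, -0.0, 8.3]]
[[-0.0412, 0.0155, -0.0069], [0.0, -0.0, 8.3]]
[[-0.0385, 0.0214, -0.0068], [0.0, -0.0, 8.3]]
[[-0.035, 0.0267, -0.0069], [0.0, -0.0, 8.3]]
[[-0.0308, 0.0314, -0.0069], [0.0, -0.0, 8.3]]
end [0.47 0.2  0.3 ] [ 0.   -0.   -0.09]
```

>>> step_arm --series '[[[-0.0385,-0.0215,-0.007],[0,0,8.3],0.06],[[-0.041,-0.0155,-0.007],[0,0,8.3],0.06],[[-0.043,-0.0095,-0.007],[0,0,8.3],0.06],[[-0.044,-0.003,-0.007],[0,0,8.3],0.06],[[-0.044,0.003,-0.007],[0,0,8.3],0.06]]'

```text
time: 1.52
position: [0.3214, 0.3603, 0.2667]
eef_rot: [0.0, 0.499, 0.867, 0.0]
ft_force: [-0.4, -0.8, 0.2]
gripper_width: 0.702
finger_force: 0.0
```

>>> step_arm --series '[[[-0.043,0.0095,-0.007],[0,0,8.3],0.06],[[-0.041,0.0155,-0.007],[0,0,8.3],0.06],[[-0.0385,0.0215,-0.007],[0,0,8.3],0.06],[[-0.035,0.0265,-0.007],[0,0,8.3],0.06],[[-0.031,0.0315,-0.007],[0,0,8.3],0.06]]'

```text
time: 2.15
position: [0.4708, 0.1989, 0.3018]
eef_rot: [-0.0, 0.774, 0.634, 0.0]
ft_force: [0.1, -0.1, -0.2]
gripper_width: 0.702
finger_force: 0.0
```

>>> step_arm --series '[[[0,0,0],[0,0,0],0.06],[[0,0,0],[0,0,0],0.06]]'

```text
time: 2.4
position: [0.4696, 0.2006, 0.3011]
eef_rot: [-0.001, 0.772, 0.636, -0.0]
ft_force: [-0.5, 0.0, 0.0]
gripper_width: 0.701
finger_force: 0.0
```

Run:
```python
from h import *
import pickle
d=camera("wrist"); p,R,s=pose()
pickle.dump(d,open("w1.pkl","wb"))
V=d["view"]; print(d["K"].tolist()); print(p,R.as_matrix().round(3).tolist(),s["joints"].round(2))
C=-V[:3,:3].T@V[:3,3]; print("cam in tool",R.inv().apply(C-p).round(4),"axis",R.inv().apply(V[2,:3]).round(3))
for l in ("plate","small_plate","rack"):
    for r in models.silhouettes("wrist",l): print(l,round(r["conf"],2),r["extent"])
cv2.imwrite("pics/w1.png",cv2.convertScaleAbs(d["pixels"],alpha=1.4))
```

```text
[[309.70691628693146, 0.0, 318.53317077933906], [0.0, 309.70691628693146, 196.3556311491794], [0.0, 0.0, 1.0]]
[0.46912743 0.20125969 0.3009982 ] [[0.19, 0.982, -0.001], [0.982, -0.19, 0.001], [0.001, -0.001, -1.0]] [-0.83  0.21  0.48  1.5  -0.1   1.46 -0.54]
cam in tool [ 0.0655  0.0004 -0.1432] axis [-0.265 -0.001  0.964]
plate 0.82 [320.5, 97.7, 327.5, 238.9]
small_plate 0.65 [357.5, 119.9, 376.4, 203.4]
rack 0.82 [301.0, 88.9, 380.6, 215.3]
```

View pics/w1.png

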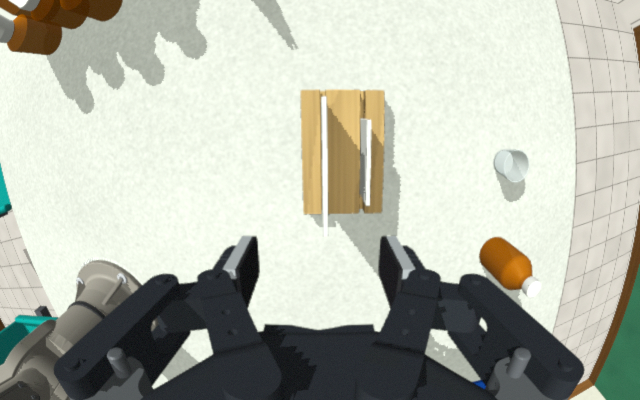

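Wrist view: rack corners at about (301,90), (384,91), (382,213), (304,214). The big plate's top edge runs from (324,97) to (325,238), and the small plate is at (366,160). I'll turn these pixels into positions.

```bash
cat >> h.py <<'E'
def ray(d,uv):
    uv=np.atleast_2d(uv).astype(float);K,V=d["K"],d["view"]
    m=(uv-[K[0,2],K[1,2]])/K[0,0]; r=np.hypot(*m.T)+1e-12
    c=np.c_[m*(np.sin(r)/r)[:,None],np.cos(r)]
    return -V[:3,:3].T@V[:3,3], c@V[:3,:3]
def on_z(d,uv,z):
    o,r=ray(d,uv); return o+r*((z-o[2])/r[:,2])[:,None]
def proj(d,P):
    V=d["view"];K=d["K"];c=np.atleast_2d(P)@V[:3,:3].T+V[:3,3]
    r=np.hypot(c[:,0],c[:,1]);th=np.arctan2(r,c[:,2])
    return c[:,:2]/r[:,None]*(th*K[0,0])[:,None]+[K[0,2],K[1,2]]
E
python3 - <<'E'
from h import *
import pickle
d=pickle.load(open("w1.pkl","rb"))
c=on_z(d,[[301,90],[384,91],[382,213],[304,214]],.03)[:,:2]
print("rack corners",c.round(4).tolist(),"sides",np.linalg.norm(c-np.roll(c,-1,0),axis=1).round(4),"mid",c.mean(0).round(4))
p=on_z(d,[[324,97],[325,238]],.133)[:,:2]; v=p[0]-p[1]
print("plate",p.round(4).tolist(),np.linalg.norm(v).round(4),"mid",p.mean(0).round(4),"yaw y",np.degrees(np.arctan2(v[1],v[0])).round(2))
r=models.silhouettes("wrist","plate")[0]["region"]
m=(r*255).astype(np.uint8); q=cv2.minAreaRect(np.argwhere(r)[:,::-1].astype(np.float32)); print(q)
ys=np.where(r.any(1))[0]
for y in ys[[0,2,5,20,60,100,-6,-3,-1]]: print(y,np.where(r[y])[0][[0,-1]],end=';')
g=cv2.cvtColor(d["pixels"],cv2.COLOR_BGR2GRAY)
print()
for y in (105,150,200,225): print(y,g[y,314:336].tolist())
print(g[90:104,324].tolist(),g[228:246,325].tolist())
for y in (140,): print(g[y,296:310].tolist(),g[y,374:394].tolist())
for u in (312,340): print(g[84:96,u].tolist(),g[206:222,u].tolist())
E
```

```text
rack corners [[0.4649, 0.3011], [0.5734, 0.2806], [0.5441, 0.1128], [0.4347, 0.1328]] sides [0.1104 0.1704 0.1112 0.171 ] mid [0.5043 0.2068]
plate [[0.4901, 0.2809], [0.4633, 0.1344]] 0.1489 mid [0.4767 0.2076] yaw y 79.62
((323.81329345703125, 166.49581909179688), (139.05430603027344, 7.959292888641357), 89.23609924316406)
97 [321 325];99 [320 326];102 [320 326];117 [320 326];157 [321 327];197 [324 327];231 [323 327];234 [324 327];236 [325 326];
105 [128, 130, 133, 135, 132, 123, 104, 147, 180, 193, 193, 188, 143, 120, 127, 132, 131, 129, 126, 128, 130, 131]
150 [136, 138, 139, 139, 141, 141, 113, 102, 151, 190, 192, 190, 180, 150, 104, 92, 92, 91, 91, 91, 93, 97]
200 [138, 137, 136, 134, 134, 133, 124, 107, 135, 179, 190, 190, 188, 160, 97, 91, 90, 91, 92, 93, 94, 96]
225 [183, 182, 180, 171, 146, 136, 135, 134, 140, 160, 188, 190, 188, 169, 134, 133, 132, 134, 131, 128, 123, 132]
[159, 145, 135, 133, 134, 143, 166, 189, 193, 192, 193, 192, 193, 193] [190, 190, 190, 189, 189, 190, 189, 187, 184, 180, 181, 181, 179, 177, 176, 175, 176, 176]
[176, 176, 175, 174, 170, 152, 139, 133, 133, 133, 134, 133, 131, 128] [87, 89, 90, 92, 108, 129, 139, 141, 141, 137, 130, 124, 124, 126, 128, 127, 127, 127, 129, 149]
[173, 170, 169, 169, 170, 162, 144, 133, 133, 132, 133, 134] [128, 128, 129, 130, 129, 129, 131, 130, 118, 127, 134, 155, 174, 180, 180, 181]
[176, 177, 178, 177, 176, 162, 141, 131, 131, 131, 132, 132] [96, 95, 95, 96, 96, 96, 97, 107, 129, 129, 128, 128, 129, 129, 128, 128]
```

Run:
```python
from h import *
plan([.58,-.25,.25],tool(-5),8)
```

```text
[[-0.0527, 0.0243, 0.0064], [-0.0, -0.0, -0.7]]
[[-0.0531, 0.0236, 0.0063], [-0.0, -0.0, -0.7]]
[[-0.0533, 0.023, 0.0064], [-0.0, -0.0, -0.7]]
[[-0.0536, 0.0224, 0.0064], [-0.0, -0.0, -0.7]]
[[-0.0539, 0.0217, 0.0063], [-0.0, -0.0, -0.7]]
[[-0.0541, 0.021, 0.0064], [-0.0, -0.0, -0.7]]
[[-0.0544, 0.0203, 0.0064], [-0.0, -0.0, -0.7]]
[[-0.0546, 0.0197, 0.0063], [-0.0, -0.0, -0.7]]
end [ 0.58 -0.25  0.25] [-0.03 -0.01 -0.33]
```

>>> step_arm --series '[[[-0.053,0.024,0.006],[0,0,-0.7],0.06],[[-0.053,0.024,0.006],[0,0,-0.7],0.06],[[-0.053,0.023,0.006],[0,0,-0.7],0.06],[[-0.054,0.022,0.006],[0,0,-0.7],0.06],[[-0.054,0.022,0.007],[0,0,-0.7],0.06]]'

```text
time: 3.28
position: [0.5389, -0.0833, 0.2703]
eef_rot: [-0.0, 0.751, 0.66, 0.001]
ft_force: [0.0, 0.3, -0.1]
gripper_width: 0.703
finger_force: 0.0
```

>>> step_arm --series '[[[-0.054,0.021,0.006],[0,0,-0.7],0.06],[[-0.054,0.02,0.006],[0,0,-0.7],0.06],[[-0.055,0.02,0.006],[0,0,-0.7],0.06],[[0,0,0],[0,0,0],0.06],[[0,0,0],[0,0,0],0.06]]'

```text
time: 3.9
position: [0.5797, -0.2507, 0.2519]
eef_rot: [-0.001, 0.74, 0.673, 0.0]
ft_force: [-0.8, 1.0, 0.3]
gripper_width: 0.7
finger_force: 0.0
```

Run:
```python
from h import *
import pickle
d=camera("wrist"); p,R,s=pose(); pickle.dump(d,open("w2.pkl","wb"))
print(p,s["joints"].round(2),s["time"])
for l in ("stand","pad_face"):
    for r in models.silhouettes("wrist",l): print(l,round(r["conf"],2),r["extent"])
im=cv2.convertScaleAbs(d["pixels"],alpha=1.4)[60:260,200:440]
cv2.imwrite("pics/w2.png",cv2.resize(im,(720,600),interpolation=cv2.INTER_CUBIC))
```

```text
[ 0.58017793 -0.24960884  0.2522225 ] [-0.02  0.53  0.66  1.24 -0.32  1.47  0.52] 3.95
stand 0.81 [368.4, 236.0, 465.9, 365.7]
stand 0.63 [52.4, 108.2, 164.4, 231.2]
stand 0.61 [216.5, 132.3, 321.2, 267.9]
pad_face 0.96 [227.6, 155.2, 291.7, 269.3]
pad_face 0.68 [58.5, 135.4, 116.0, 230.8]
pad_face 0.58 [430.4, 269.0, 459.1, 365.1]
```

View pics/w2.png

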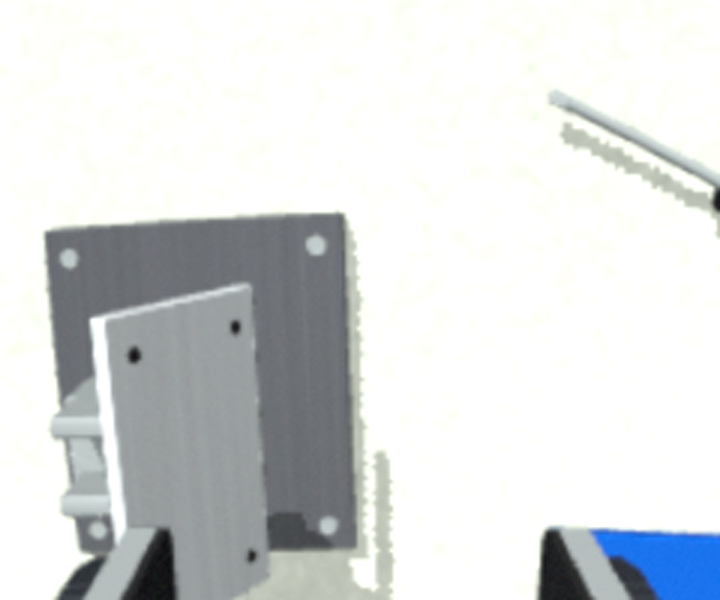

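The close view shows the grey aluminium pad on the dark foot. The pad's upper corners (full image) are at about (235,167) and (284,155), with the lower edge on the right running down to (289,252). The finger hides one corner, so I'll shift 60 mm for a second view.

>>> step_arm --series '[[[-0.03,-0.01,0],[0,0,0],0.06],[[-0.03,-0.01,0],[0,0,0],0.06],[[0,0,0],[0,0,0],0.06],[[0,0,0],[0,0,0],0.06]]'

```text
time: 4.55
position: [0.5549, -0.3074, 0.2526]
eef_rot: [-0.0, 0.739, 0.673, 0.001]
ft_force: [0.9, 0.4, -0.2]
gripper_width: 0.702
finger_force: 0.0
```

Run:
```python
from h import *
import pickle
d=camera("wrist"); p,R,s=pose(); pickle.dump(d,open("w3.pkl","wb"))
print(p,s["joints"].round(2),s["time"])
for r in models.silhouettes("wrist","pad_face"): print(round(r["conf"],2),r["extent"])
im=cv2.convertScaleAbs(d["pixels"],alpha=1.4)[80:230,205:405]
cv2.imwrite("pics/w3.png",cv2.resize(im,(800,600),interpolation=cv2.INTER_CUBIC))
```

```text
[ 0.55522765 -0.30702502  0.25246384] [ 0.08  0.54  0.67  1.23 -0.33  1.48  0.62] 4.6
0.94 [448.2, 225.8, 495.6, 285.1]
0.84 [63.2, 84.5, 121.4, 179.4]
0.64 [248.9, 97.2, 304.2, 223.3]
```

View pics/w3.png

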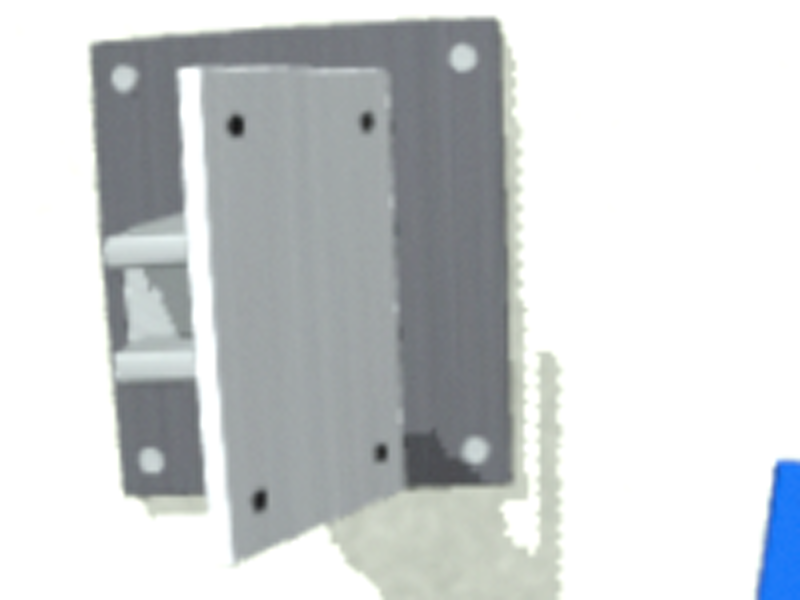

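Run:
```python
from h import *
import pickle
from scipy.optimize import least_squares
a=pickle.load(open("w2.pkl","rb"));b=pickle.load(open("w3.pkl","rb"))
f3=lambda c:(np.array(c)+.5)/4-.5+[205,80]; f2=lambda c:(np.array(c)+.5)/3-.5+[200,60]
uv3=f3([(200,70),(387,72),(405,487),(235,562),(92,44),(500,18),(512,485),(127,495)])
uv2=f2([(105,322),(252,286),(269,577),(46,231),(343,213),(356,549),(82,552)])
def pts(q,padonly=False):
    x,y,w,L=q[:4]; R=Ro.from_euler('z',w).as_matrix(); n=np.array([np.cos(L),0,np.sin(L)]);z=np.array([-np.sin(L),0,np.cos(L)]);Y=np.array([0,1,0])
    f=np.array([0,0,.095])+.024*n-.035*z
    P=[f+.07*z+.055*Y,f+.055*Y,f-.055*Y,f+.07*z-.055*Y,[-.06,.075,.01],[.07,.075,.01],[.07,-.075,.01],[-.06,-.075,.01],f]
    return np.array(P)@R.T+[x,y,0],R@n,R@z
def res(q,wf=1):
    P=pts(q)[0]; r3=proj(b,P[:8])-uv3; r2=proj(a,P[[0,1,2,4,5,6,7]])-uv2
    w3=np.r_[np.ones(4),np.full(4,wf)];w2=np.r_[np.ones(3),np.full(4,wf)]
    return np.r_[(r3*w3[:,None]).ravel(),(r2*w2[:,None]).ravel()]
for wf in (1,.01):
    s=least_squares(lambda q:res(q,wf),[.506,-.277,-.08,.4])
    print(wf,s.x.round(4),np.degrees(s.x[2:]).round(2),"f",pts(s.x)[0][8].round(4),"rms",np.sqrt((s.fun**2).mean()).round(2))
    print(s.fun.reshape(-1,2).round(1).tolist())
    if wf==1: pickle.dump(s.x,open("stand.pkl","wb"))
```

```text
1 [ 0.5038 -0.2758 -0.0601  0.5446] [-3.45 31.2 ] f [ 0.5424 -0.2781  0.0775] rms 0.73
[[0.3, -0.8], [0.6, -0.1], [0.4, 0.5], [0.1, 1.7], [-1.1, -0.6], [0.3, -0.6], [0.4, 0.5], [-1.2, 0.9], [0.2, -1.1], [0.2, -0.4], [0.9, -0.2], [-1.4, -0.2], [0.3, -0.1], [0.2, 0.4], [-1.1, 0.9]]
0.01 [ 0.5033 -0.2759 -0.0602  0.5381] [-3.45 30.83] f [ 0.5418 -0.2782  0.0772] rms 0.43
[[0.1, -0.6], [0.1, -0.0], [-0.2, 0.6], [-0.1, 1.8], [-0.0, -0.0], [-0.0, -0.0], [0.0, 0.0], [-0.0, 0.0], [0.0, -1.0], [-0.3, -0.3], [0.4, -0.2], [-0.0, -0.0], [-0.0, -0.0], [-0.0, 0.0], [-0.0, 0.0]]
```

Fit: lean about 31°, stand yaw -3.5°, pad_face ≈ (0.542, -0.278, 0.077). Next is the grasp.

Run:
```python
from h import *
plan([.477,.2076,.20],tool(-10.4),9)
```

```text
[[0.0561, -0.0139, 0.0059], [0.0, -0.0, 0.6]]
[[0.056, -0.0145, 0.0059], [0.0, -0.0, 0.6]]
[[0.0559, -0.0151, 0.0059], [0.0, -0.0, 0.6]]
[[0.0556, -0.0157, 0.0059], [0.0, -0.0, 0.6]]
[[0.0556, -0.0162, 0.0059], [0.0, -0.0, 0.6]]
[[0.0553, -0.0168, 0.0059], [0.0, -0.0, 0.6]]
[[0.0551, -0.0174, 0.0059], [0.0, -0.0, 0.6]]
[[0.055, -0.018, 0.0059], [0.0, -0.0, 0.6]]
[[0.0548, -0.0186, 0.0059], [0.0, -0.0, 0.6]]
end [0.477  0.2076 0.2   ] [ 0.04 -0.1  -0.27]
```

>>> step_arm --series '[[[0.056,-0.014,0.006],[0,0,0.6],0.06],[[0.056,-0.0145,0.006],[0,0,0.6],0.06],[[0.056,-0.015,0.006],[0,0,0.6],0.06],[[0.0555,-0.0155,0.006],[0,0,0.6],0.06],[[0.0555,-0.016,0.006],[0,0,0.6],0.05]]'

```text
time: 5.28
position: [0.5115, -0.0202, 0.2224]
eef_rot: [-0.0, 0.757, 0.654, 0.001]
ft_force: [0.6, 0.3, -1.3]
gripper_width: 0.59
finger_force: 0.0
```

>>> step_arm --series '[[[0.0555,-0.017,0.006],[0,0,0.6],0.05],[[0.055,-0.0175,0.006],[0,0,0.6],0.05],[[0.055,-0.018,0.006],[0,0,0.6],0.05],[[0.055,-0.0185,0.006],[0,0,0.6],0.05],[[0,0,0],[0,0,0],0.05]]'

```text
time: 5.9
position: [0.4744, 0.2141, 0.1973]
eef_rot: [-0.002, 0.766, 0.642, -0.0]
ft_force: [0.0, 0.1, 0.3]
gripper_width: 0.583
finger_force: 0.0
```

>>> step_arm --series '[[[0,0,0],[0,0,0],0.05],[[0,0,0],[0,0,0],0.05]]'

```text
time: 6.15
position: [0.4782, 0.204, 0.1987]
eef_rot: [0.0, 0.772, 0.636, 0.0]
ft_force: [-0.3, -0.8, 1.0]
gripper_width: 0.589
finger_force: 0.0
```

Run:
```python
from h import *
import pickle
d=camera("wrist"); p,R,s=pose(); pickle.dump(d,open("w4.pkl","wb"))
print(p,s["joints"].round(2),s["time"])
for r in models.silhouettes("wrist","plate")[:2]:
    print(r["conf"],r["extent"]); g=r["region"]; ys=np.where(g.any(1))[0]
    for y in ys[[0,2,5,20,60,-20,-6,-3,-1]]: print(y,np.where(g[y])[0][[0,-1]],end=';')
im=cv2.convertScaleAbs(d["pixels"],alpha=1.3)[:,220:440]
cv2.imwrite("pics/w4.png",cv2.resize(im,(330*1,600),interpolation=cv2.INTER_CUBIC))
plan([.477,.2076,.094],tool(-10.4),4)
```

```text
[0.47828055 0.20388252 0.19866696] [-0.85  0.29  0.52  1.66 -0.15  1.23 -0.49] 6.2
0.79 [309.3, 97.9, 318.4, 292.4]
95 [312 316];97 [311 318];100 [311 319];115 [312 317];155 [312 318];271 [315 319];285 [315 319];288 [315 319];290 [317 318];[[0.0008, -0.0005, 0.0262], [0.0, -0.0, -0.2]]
[[0.0008, -0.0005, 0.0261], [0.0, -0.0, -0.2]]
[[0.0009, -0.0005, 0.0262], [0.0, -0.0, -0.2]]
[[0.0008, -0.0005, 0.0261], [0.0, -0.0, -0.2]]
end [0.477  0.2076 0.094 ] [ 0.03 -0.01  0.16]
```

View pics/w4.png

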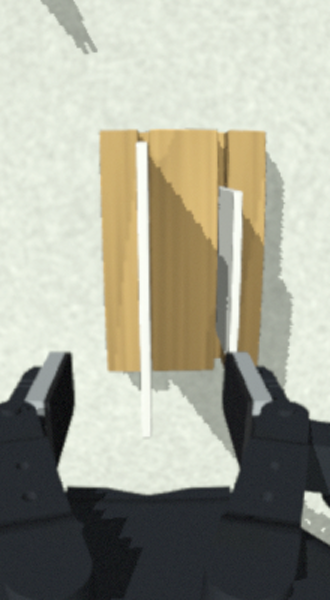

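The plate runs centrally between the open fingers, from about (315,96) to (318,291) in the full image. I'll recompute its middle from this view and then descend.

Run:
```python
from h import *
import pickle
d=pickle.load(open("w4.pkl","rb"))
g=cv2.cvtColor(d["pixels"],cv2.COLOR_BGR2GRAY)
for y in (110,200,280): print(y,g[y,306:326].tolist())
p=on_z(d,[[314.3,95],[317.7,291]],.133)[:,:2]; v=p[0]-p[1]; m=p.mean(0); yaw=np.degrees(np.arctan2(v[1],v[0]))-90
print(p.round(4).tolist(),np.linalg.norm(v).round(4),m.round(4),yaw)
plan([m[0],m[1],.094],tool(yaw),4)
```

```text
110 [133, 135, 136, 137, 153, 177, 195, 195, 194, 194, 194, 182, 126, 85, 84, 89, 93, 106, 129, 130]
200 [140, 139, 139, 138, 138, 137, 150, 188, 193, 193, 193, 192, 188, 142, 98, 89, 95, 96, 96, 95]
280 [181, 182, 180, 179, 177, 177, 177, 180, 188, 192, 191, 191, 190, 190, 164, 165, 175, 176, 175, 175]
[[0.4902, 0.2817], [0.4642, 0.1368]] 0.1472 [0.4772 0.2092] -10.161518484148559
[[0.0012, -0.0005, 0.0262], [0.0, -0.0, -0.2]]
[[0.0013, -0.0005, 0.0261], [0.0, -0.0, -0.2]]
[[0.0012, -0.0006, 0.0262], [0.0, -0.0, -0.2]]
[[0.0012, -0.0005, 0.0261], [0.0, -0.0, -0.2]]
end [0.4772 0.2092 0.094 ] [ 0.03 -0.01 -0.08]
```

>>> step_arm --series '[[[0.001,-0.0005,0.026],[0,0,-0.2],0.04],[[0.001,-0.0005,0.026],[0,0,-0.2],0.04],[[0.001,-0.0005,0.026],[0,0,-0.2],0.04],[[0.001,-0.0005,0.0265],[0,0,-0.2],0.04],[[0,0,0],[0,0,0],0.04]]' --squeeze 30

```text
time: 6.88
position: [0.475, 0.2082, 0.0922]
eef_rot: [-0.0, 0.767, 0.642, -0.002]
ft_force: [0.6, -0.5, -0.1]
gripper_width: 0.47
finger_force: 0.0
```

>>> step_arm --series '[[[0,0,0],[0,0,0],0.02],[[0,0,0],[0,0,0],0.012],[[0,0,0],[0,0,0],0],[[0,0,0],[0,0,0],0],[[0,0,0],[0,0,0],0]]'

```text
time: 7.5
position: [0.4776, 0.2099, 0.0951]
eef_rot: [0.0, 0.767, 0.642, 0.001]
ft_force: [0.1, -0.7, 5.7]
gripper_width: 0.054
finger_force: 33.3
```

>>> step_arm --series '[[[0,0,-0.01],[0,0,0],0],[[0,0,-0.025],[0,0,0],0],[[0,0,-0.035],[0,0,0],0],[[0,0,-0.04],[0,0,0],0],[[0,0,-0.02],[0,0,0],0]]' --squeeze 45

```text
time: 8.12
position: [0.4771, 0.2099, 0.2262]
eef_rot: [0.0, 0.767, 0.642, 0.001]
ft_force: [0.4, 0.5, -1.0]
gripper_width: 0.05
finger_force: 44.6
```

```bash
cat >> h.py <<'E'
import pickle
def goal(h=.086,off=0.,dz=0.,dy=0.,st=None):
    """TCP pose with plate (fingertip h above lower edge) off metres in front of the pad"""
    x,y,w,L=st if st is not None else pickle.load(open("stand.pkl","rb"))
    W=Ro.from_euler('z',w).as_matrix(); n=W@[np.cos(L),0,np.sin(L)];z=W@[-np.sin(L),0,np.cos(L)];Y=W@[0,1,0]
    f=np.array([x,y,.095])+.024*n-.035*z
    return f+(.0025+off)*n+(h+dz)*z+dy*Y, Ro.from_matrix(np.c_[Y,n,-z]), (f,n,Y,z)
E
python3 - <<'E'
from h import *
p,R,s=pose(); print(p,s["ft_force"],s["time"],s["joints"].round(2))
P,G,_=goal(off=.06); print(P,G.as_matrix().round(3).tolist())
plan([.57,-.24,.25],tool(-3.45,0),9)
E
```

```text
[0.47707349 0.20987091 0.22622092] [ 0.38329573  0.49129915 -0.95842236] 8.125 [-0.86  0.27  0.53  1.62 -0.14  1.29 -0.49]
[ 0.55128366 -0.27868071  0.18343487] [[0.06, 0.854, 0.517], [0.998, -0.051, -0.031], [0.0, 0.518, -0.855]]
[[-0.0474, 0.0189, -0.0027], [0.0, -0.0, -0.7]]
[[-0.0476, 0.0184, -0.0027], [0.0, -0.0, -0.7]]
[[-0.0479, 0.0177, -0.0027], [0.0, -0.0, -0.7]]
[[-0.048, 0.0172, -0.0027], [0.0, -0.0, -0.7]]
[[-0.0483, 0.0166, -0.0027], [0.0, -0.0, -0.7]]
[[-0.0485, 0.016, -0.0026], [0.0, -0.0, -0.7]]
[[-0.0486, 0.0154, -0.0027], [0.0, -0.0, -0.7]]
[[-0.0489, 0.0148, -0.0027], [0.0, -0.0, -0.7]]
[[-0.049, 0.0142, -0.0027], [0.0, -0.0, -0.7]]
end [ 0.57 -0.24  0.25] [ 0.13 -0.09 -0.34]
```

Run:
```python
from h import *
P,G,_=goal(off=.06)
plan(P,G,10,nd=3)
```

```text
[[-0.047, 0.016, 0.004], [-3.1, 0.2, -0.7]]
[[-0.047, 0.015, 0.005], [-3.1, 0.2, -0.7]]
[[-0.047, 0.014, 0.006], [-3.1, 0.2, -0.7]]
[[-0.047, 0.013, 0.006], [-3.1, 0.2, -0.7]]
[[-0.048, 0.013, 0.006], [-3.1, 0.2, -0.7]]
[[-0.048, 0.011, 0.007], [-3.1, 0.2, -0.7]]
[[-0.048, 0.01, 0.008], [-3.1, 0.2, -0.7]]
[[-0.048, 0.01, 0.008], [-3.1, 0.2, -0.7]]
[[-0.048, 0.008, 0.008], [-3.1, 0.2, -0.7]]
[[-0.048, 0.008, 0.009], [-3.1, 0.2, -0.7]]
end [ 0.5518 -0.2785  0.1833] [-0.03 -0.41  0.4 ]
```

>>> step_arm --series '[[[-0.047,0.016,0.004],[-3.1,0.2,-0.7],0],[[-0.047,0.015,0.005],[-3.1,0.2,-0.7],0],[[-0.047,0.014,0.006],[-3.1,0.2,-0.7],0],[[-0.047,0.013,0.006],[-3.1,0.2,-0.7],0],[[-0.048,0.013,0.006],[-3.1,0.2,-0.7],0]]'

```text
time: 8.75
position: [0.513, -0.0359, 0.2029]
eef_rot: [0.098, 0.739, 0.66, 0.094]
ft_force: [1.1, -0.7, -0.9]
gripper_width: 0.055
finger_force: 44.7
```

>>> step_arm --series '[[[-0.048,0.011,0.007],[-3.1,0.2,-0.7],0],[[-0.048,0.01,0.008],[-3.1,0.2,-0.7],0],[[-0.048,0.01,0.008],[-3.1,0.2,-0.7],0],[[-0.048,0.008,0.008],[-3.1,0.2,-0.7],0],[[-0.048,0.008,0.009],[-3.1,0.2,-0.7],0]]'

```text
time: 9.38
position: [0.551, -0.2791, 0.1812]
eef_rot: [0.194, 0.698, 0.664, 0.186]
ft_force: [0.8, 1.3, -1.2]
gripper_width: 0.053
finger_force: 44.7
```

>>> step_arm --series '[[[0,0,0],[0,0,0],0],[[0,0,0],[0,0,0],0],[[0,0,0],[0,0,0],0]]'

```text
time: 9.75
position: [0.5517, -0.2762, 0.1812]
eef_rot: [0.193, 0.697, 0.665, 0.185]
ft_force: [-0.7, 0.3, -1.0]
gripper_width: 0.052
finger_force: 44.7
```

Run:
```python
from h import *
d=camera("wrist"); sc=camera("scene"); p,R,s=pose(); pickle.dump((d,sc),open("w5.pkl","wb"))
print(p,s["joints"].round(2),s["time"],s["ft_force"].round(1),s["gripper_width"])
P,G,(f,n,Y,z)=goal(off=.06); e=p-P
print("err n,Y,z mm",(1e3*np.array([e@n,e@Y,e@z])).round(1),"rot",(R.inv()*G).as_rotvec(degrees=True).round(2))
for r in models.silhouettes("wrist","plate")[:2]: print(r["conf"],r["extent"])
a=cv2.convertScaleAbs(d["pixels"],alpha=1.3)[0:300,170:470]
b=cv2.resize(cv2.convertScaleAbs(sc["pixels"],alpha=1.4)[170:320,180:305],(500,600),interpolation=cv2.INTER_CUBIC)
cv2.imwrite("pics/w5.png",np.hstack([np.vstack([a,np.zeros_like(a)]),b]))
```

```text
[ 0.55187573 -0.27646139  0.18153937] [-0.04  0.24  0.75  1.94 -0.77  0.7   1.14] 9.85 [-0.1 -0.6 -0.8] 0.050679638131373404
err n,Y,z mm [-0.6  2.3 -1.9] rot [-0.15 -0.48  0.61]
0.68 [309.8, 91.7, 325.3, 330.4]
```

View pics/w5.png

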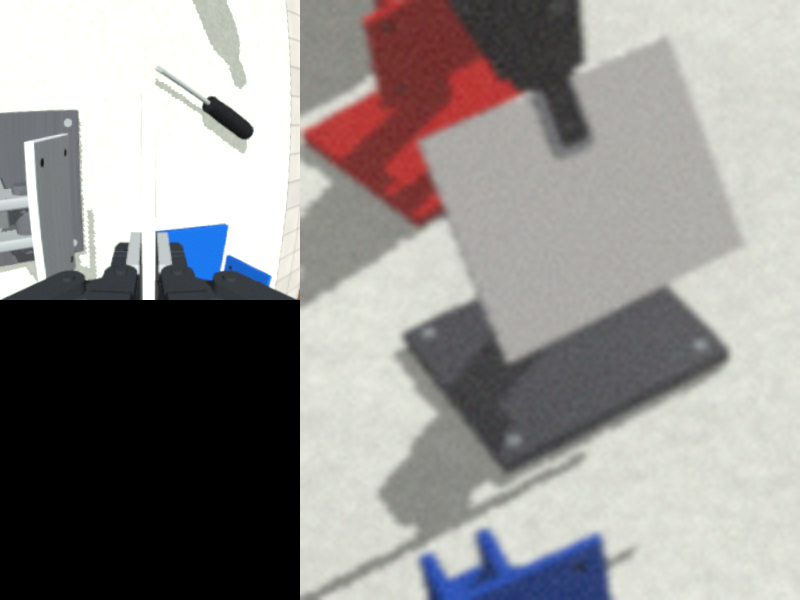

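The plate is held square in front of the pad. Scene-view plate corners are about (210,204), (231,260), (290,230) and (271,180). Next I'll measure the plate in the hand against the scene-camera bias.

Run:
```python
from h import *
from scipy.optimize import least_squares
d,sc=pickle.load(open("w5.pkl","rb"));D=pickle.load(open("d0.pkl","rb"))
def pp(c,P):
    K,V=c["K"],c["view"]; q=(np.atleast_2d(P)@V[:3,:3].T+V[:3,3])@K.T; return q[:,:2]/q[:,2:]
_,G,(f,n,Y,z)=goal()
fc=lambda c,o:(np.array(c)+.5)/4-.5+o
# pad in scene0 : top(-y?) order by projection
pad=np.array([f+.07*z-.055*Y,f-.055*Y,f+.055*Y,f+.07*z+.055*Y])
obs0=fc([(90,50),(135,165),(303,85)],[195,210]); print("pad proj",pp(sc,pad).round(1).tolist(),"obs",obs0.round(1).tolist())
bias=(obs0-pp(sc,pad)[:3]).mean(0); print("bias",bias)
p,R,s=pose(); Rm=R.as_matrix(); t=Rm[:,0]; u=-Rm[:,2]; m=Rm[:,1]
# refine plate corners from gray edges: use network region polygon
r=[q for q in models.silhouettes("scene","plate")]
print([(round(q["conf"],2),np.round(q["extent"]).tolist()) for q in r])
obs=fc([(120,138),(206,362),(442,243),(367,40)],[180,170])
def pts(q):
    a,h,w=q; c,sn=np.cos(w),np.sin(w); T=c*t+sn*u;U=-sn*t+c*u
    o=p+a*t-h*u+.0025*m
    return np.array([o+.125*U-.074*T,o-.074*T,o+.074*T,o+.125*U+.074*T])
for b in (np.zeros(2),bias):
    S=least_squares(lambda q:(pp(sc,pts(q))+b-obs).ravel(),[0,.086,0]); print("Yoff,h,rot",S.x[:2].round(4),np.degrees(S.x[2]).round(2),"res",S.fun.round(1))
# wrist: upper corner +Y edge, column positions -> top edge end
g=cv2.cvtColor(d["pixels"],cv2.COLOR_BGR2GRAY)
print(g[50:110:1,318].tolist())
for y in (110,150,200): print(y,g[y,305:335].tolist())
for a in (-.003,0,.003):
  for h in (.086,):
    print(a,proj(d,p+(a+.074)*t+(.125-h)*u).round(1),proj(d,p+(a+.074)*t-h*u).round(1))
```

```text
pad proj [[216.1, 221.9], [227.6, 251.2], [270.4, 230.8], [259.9, 202.5]] obs [[217.1, 222.1], [228.4, 250.9], [270.4, 230.9]]
bias [ 0.59331751 -0.00621567]
[(0.92, [208.0, 181.0, 289.0, 258.0]), (0.31, [349.0, 152.0, 424.0, 195.0])]
Yoff,h,rot [-0.0022  0.0887] -0.71 res [-0.5  0.1 -0.2  0.4  0.5  1.   0.3 -1.5]
Yoff,h,rot [-0.0034  0.0882] -0.71 res [-0.5  0.1 -0.2  0.4  0.6  1.   0.4 -1.6]
[200, 202, 202, 203, 202, 200, 199, 199, 200, 201, 202, 200, 200, 200, 199, 199, 200, 201, 203, 203, 204, 203, 203, 202, 200, 198, 198, 200, 203, 204, 205, 205, 204, 203, 203, 203, 200, 199, 198, 199, 200, 204, 223, 236, 235, 234, 234, 234, 233, 233, 234, 234, 234, 234, 233, 234, 234, 233, 233, 233]
110 [203, 204, 206, 207, 207, 198, 187, 214, 230, 233, 233, 233, 234, 234, 234, 234, 234, 233, 231, 220, 203, 204, 202, 200, 201, 203, 204, 205, 205, 204]
150 [204, 201, 201, 203, 204, 197, 195, 215, 230, 233, 233, 233, 233, 233, 233, 233, 233, 233, 230, 218, 194, 200, 206, 208, 208, 208, 209, 210, 210, 210]
200 [206, 206, 207, 210, 212, 212, 212, 216, 228, 232, 232, 232, 232, 233, 233, 233, 233, 233, 229, 213, 183, 195, 209, 211, 210, 208, 207, 208, 208, 209]
-0.003 [[319.7 100.7]] [[319.3 107.8]]
0 [[319.7  91.8]] [[319.3 103.8]]
0.003 [[319.7  82.9]] [[319.4  99.7]]
```

Run:
```python
from h import *
P,G,_=goal(h=.087,off=.012,dy=.0007)
plan(P,G,4)
```

```text
[[-0.0001, -0.0118, -0.0007], [-0.0, -0.1, 0.1]]
[[-0.0001, -0.0119, -0.0006], [-0.0, -0.1, 0.1]]
[[-0.0001, -0.0118, -0.0007], [-0.0, -0.1, 0.1]]
[[-0.0002, -0.0118, -0.0006], [-0.0, -0.1, 0.1]]
end [ 0.5099 -0.2755  0.1594] [-0.14 -0.03  0.16]
```

>>> step_arm --series '[[[0,-0.012,-0.0007],[0,-0.1,0.1],0],[[0,-0.012,-0.0007],[0,-0.1,0.1],0],[[0,-0.012,-0.0007],[0,-0.1,0.1],0],[[-0.0005,-0.012,-0.0007],[-0.1,-0.1,0.1],0],[[0,0,0],[0,0,0],0]]'

```text
time: 10.58
position: [0.507, -0.2769, 0.1582]
eef_rot: [0.195, 0.702, 0.66, 0.183]
ft_force: [0.3, -0.1, -0.9]
gripper_width: 0.052
finger_force: 44.7
```

>>> step_arm --series '[[[0,0,0],[0,0,0],0],[[0,0,0],[0,0,0],0]]'

```text
time: 10.82
position: [0.5092, -0.2771, 0.1595]
eef_rot: [0.196, 0.701, 0.661, 0.184]
ft_force: [-0.5, 0.3, -1.0]
gripper_width: 0.055
finger_force: 44.7
```

Run:
```python
from h import *
d=camera("wrist"); sc=camera("scene"); p,R,s=pose(); pickle.dump((d,sc,p,R.as_matrix()),open("w6.pkl","wb"))
P,G,(f,n,Y,z)=goal(h=.087,off=.012,dy=.0007); e=p-P
print("err n,Y,z mm",(1e3*np.array([e@n,e@Y,e@z])).round(1),"rot",(R.inv()*G).as_rotvec(degrees=True).round(2),s["time"],s["ft_force"].round(1),s["moment"].round(2))
a=cv2.resize(cv2.convertScaleAbs(d["pixels"],alpha=1.3)[70:270,235:335],(300,600),interpolation=cv2.INTER_CUBIC)
b=cv2.resize(cv2.convertScaleAbs(sc["pixels"],alpha=1.4)[170:320,180:305],(500,600),interpolation=cv2.INTER_CUBIC)
cv2.imwrite("pics/w6.png",np.hstack([a,b]))
Q=np.array([f+.07*z+.055*Y,f+.055*Y,f+.07*z-.055*Y]); print("pad proj wrist",proj(d,Q).round(1).tolist())
t,m,u=R.as_matrix()[:,0],R.as_matrix()[:,1],-R.as_matrix()[:,2]
print("plate top +Y corners proj",proj(d,[p+.074*t+.038*u+k*.0025*m for k in(-1,1)]).round(1).tolist())
```

```text
err n,Y,z mm [-0.7 -1.5  0.2] rot [-0.04  0.08  0.08] 10.925 [-0.   0.3 -0.2] [-0.03  0.65 -0.01]
pad proj wrist [[291.9, 133.3], [300.0, 127.1], [296.4, 312.4]]
plate top +Y corners proj [[310.8, 90.3], [325.7, 90.3]]
```

View pics/w6.png

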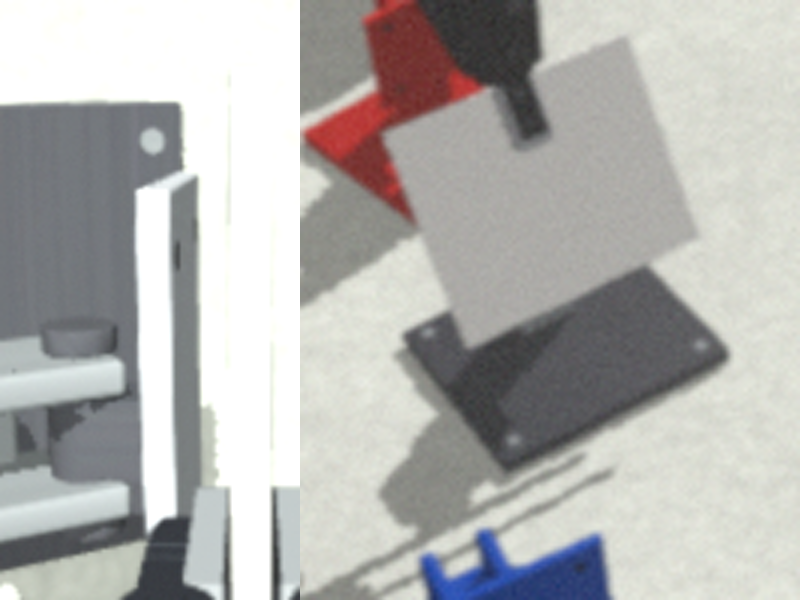

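Wrist crop: pad corners at full-image (292,132) and (300.5,128) agree with the fit's (291.9,133.3) and (300,127.1) to within about 0.5 mm. The plate is parallel, 12 mm in front. I'll check the plate's Y offset and do the final approach.

Run:
```python
from h import *
d,sc,p0,R0=pickle.load(open("w6.pkl","rb"))
g=cv2.cvtColor(d["pixels"],cv2.COLOR_BGR2GRAY); print([g[y,313:324].mean().round(0) for y in range(82,102)])
P,G,(f,n,Y,z)=goal(h=.087,off=.002,dy=.0007); plan(P,G,2)
def pp(c,P):
    K,V=c["K"],c["view"]; q=(np.atleast_2d(P)@V[:3,:3].T+V[:3,3])@K.T; return q[:,:2]/q[:,2:]
# subpixel edge search along normals of predicted segments in the scene camera
def edge(img,c,A,B,ins,k=40,w=5):
    """mean offset (px, + = away from ins) and tilt of the strongest edge near segment A-B"""
    a,b,i=pp(c,[A,B,ins]); nn=np.array([-(b-a)[1],(b-a)[0]]);nn/=np.linalg.norm(nn)
    if nn@(i-a)>0: nn=-nn
    gi=cv2.GaussianBlur(cv2.cvtColor(img,cv2.COLOR_BGR2GRAY),(0,0),1).astype(np.float32)
    T=np.linspace(.12,.88,k);o=np.arange(-w,w+.01,.25)
    X=(a+(b-a)*T[:,None])[:,None]+o[None,:,None]*nn
    v=cv2.remap(gi,X[...,0].astype(np.float32),X[...,1].astype(np.float32),cv2.INTER_LINEAR)
    e=np.abs(np.gradient(v,axis=1)); off=o[e.argmax(1)]
    q=np.polyfit(T-.5,off,1); r=off-np.polyval(q,T-.5); ok=abs(r)<1.5; q=np.polyfit(T[ok]-.5,off[ok],1)
    L=np.linalg.norm(b-a); return q[1].round(2),np.degrees(q[0]/L).round(2),int(ok.sum()),np.linalg.norm(b-a)/np.linalg.norm(A-B)/1000
D=pickle.load(open("d0.pkl","rb"))["scene"]
mid=f+.035*z
c=dict(b1=f-.055*Y,b2=f+.055*Y,t1=f+.07*z-.055*Y,t2=f+.07*z+.055*Y)
for a,b in (("b1","b2"),("t1","t2"),("b1","t1"),("b2","t2")): print("pad",a,b,edge(D["pixels"],D,c[a],c[b],mid))
t,m,u=R0[:,0],R0[:,1],-R0[:,2]; o=p0-.087*u+.0025*m
c=dict(b1=o-.074*t,b2=o+.074*t,t1=o+.125*u-.074*t,t2=o+.125*u+.074*t)
for a,b in (("b1","b2"),("b1","t1"),("b2","t2")): print("plate",a,b,edge(sc["pixels"],sc,c[a],c[b],o+.06*u))
```

```text
[np.float64(208.0), np.float64(208.0), np.float64(207.0), np.float64(207.0), np.float64(206.0), np.float64(207.0), np.float64(207.0), np.float64(207.0), np.float64(205.0), np.float64(202.0), np.float64(221.0), np.float64(237.0), np.float64(236.0), np.float64(235.0), np.float64(235.0), np.float64(235.0), np.float64(235.0), np.float64(235.0), np.float64(235.0), np.float64(235.0)]
[[0.0008, -0.0046, 0.0001], [-0.0, 0.0, 0.0]]
[[0.0007, -0.0047, 0.0002], [-0.0, 0.0, 0.0]]
end [ 0.5013 -0.275   0.1542] [-0.04  0.08  0.08]
pad b1 b2 (np.float64(0.76), np.float64(0.43), 40, np.float64(0.43139080987359285))
pad t1 t2 (np.float64(2.32), np.float64(6.96), 40, np.float64(0.43632947129120053))
pad b1 t1 (np.float64(0.73), np.float64(0.47), 39, np.float64(0.4504349798668224))
pad b2 t2 (np.float64(-0.27), np.float64(-2.51), 34, np.float64(0.4309268189349447))
plate b1 b2 (np.float64(0.72), np.float64(-0.29), 38, np.float64(0.4364069952979825))
plate b1 t1 (np.float64(0.98), np.float64(-0.24), 38, np.float64(0.46523093715597286))
plate b2 t2 (np.float64(-0.77), np.float64(0.14), 40, np.float64(0.43761115773604276))
```

Scene edges agree too: the lower edge height matches within 0.3 mm, the in-hand Y offset is about -0.6 mm (already compensated), and there's no rotation. Closing in.

>>> step_arm --series '[[[0.0008,-0.0045,0],[0,0,0],0],[[0.0007,-0.0045,0],[0,0,0],0],[[0,0,0],[0,0,0],0],[[0,0,0],[0,0,0],0]]'

```text
time: 11.42
position: [0.5008, -0.2749, 0.1543]
eef_rot: [0.196, 0.701, 0.661, 0.184]
ft_force: [-0.7, -0.2, -1.3]
gripper_width: 0.054
finger_force: 44.7
```

```bash
cat > e.py <<'E'
from h import *
p,R,s=pose(); P,G,(f,n,Y,z)=goal(h=.087,dy=.0007); e=p-P
print("err n,Y,z mm",(1e3*np.array([e@n,e@Y,e@z])).round(1),"rot",(R.inv()*G).as_rotvec(degrees=True).round(2),s["time"],"F n,Y,z",np.round([s["ft_force"]@v for v in(n,Y,z)],1),"M",np.round([s["moment"]@v for v in(n,Y,z)],2),s["finger_force"],s["gripper_width"])
E
python3 e.py
```

```text
err n,Y,z mm [ 1.6 -0.   0.3] rot [-0.06  0.07  0.04] 11.425 F n,Y,z [-1.3 -0.2 -0.8] M [ 0.    0.68 -0.04] 44.6910560131073 0.053647515271153176
```

>>> step_arm --series '[[[0,-0.001,0],[0,0,0],0],[[0,0,0],[0,0,0],0]]'

```text
time: 11.68
position: [0.5003, -0.2749, 0.154]
eef_rot: [0.196, 0.701, 0.66, 0.184]
ft_force: [0.6, -0.2, -0.7]
gripper_width: 0.052
finger_force: 44.7
```

>>> step_arm --series '[[[0,-0.001,0],[0,0,0],0],[[0,0,0],[0,0,0],0]]'

```text
time: 11.92
position: [0.4999, -0.2749, 0.1538]
eef_rot: [0.196, 0.701, 0.66, 0.184]
ft_force: [2.2, 0.1, -0.7]
gripper_width: 0.054
finger_force: 44.6
```

```bash
python3 e.py
```

```text
err n,Y,z mm [ 0.6 -0.   0.4] rot [0.02 0.08 0.05] 11.925 F n,Y,z [ 1.6  0.2 -1.8] M [ 0.04 -0.03  0.03] 44.574769735336304 0.053837987967092285
```

Contact. I'll press slightly more and read where the load lands.

>>> step_arm --series '[[[0,-0.001,0],[0,0,0],0],[[0,0,0],[0,0,0],0]]'

```text
time: 12.18
position: [0.4995, -0.2749, 0.1537]
eef_rot: [0.197, 0.701, 0.66, 0.184]
ft_force: [4.8, -0.0, -0.6]
gripper_width: 0.051
finger_force: 44.1
```

```bash
python3 e.py
python3 - <<'E'
from h import *
d=camera("wrist"); pickle.dump(d,open("w7.pkl","wb"))
g=cv2.cvtColor(d["pixels"],cv2.COLOR_BGR2GRAY)
a=cv2.resize(cv2.convertScaleAbs(d["pixels"],alpha=1.2)[80:230,265:340],(400,800)[0:1]+(600,) if 0 else (300,600),interpolation=cv2.INTER_CUBIC)
cv2.imwrite("pics/w7.png",a)
E
python3 e.py
```

```text
err n,Y,z mm [ 0.2 -0.1  0.5] rot [0.07 0.09 0.06] 12.175 F n,Y,z [ 3.8  0.3 -3. ] M [ 0.05 -0.73 -0.04] 44.0827739238739 0.050825421647008685
err n,Y,z mm [ 0.2 -0.1  0.5] rot [0.07 0.09 0.06] 12.225 F n,Y,z [ 4.5  0.7 -3. ] M [ 0.08 -0.71 -0.09] 44.07620072364807 0.0509856407220128
```

View pics/w7.png

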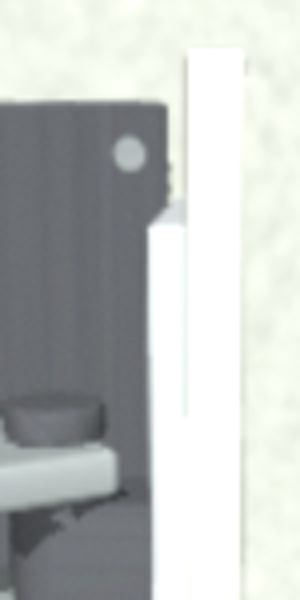

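The pad's white top edge sits beside the plate in the wrist crop: its rear edge is at full-image column ~302 and the plate's face at ~311.7. The moment/force slope gives a lever of about 0.25 m, which hints that only the lower edge is touching. I'll check the top gap numerically.

```bash
cat > gap.py <<'E'
from h import *
d=camera("wrist"); p,R,s=pose(); Rm=R.as_matrix()
g=cv2.cvtColor(d["pixels"],cv2.COLOR_BGR2GRAY).astype(float)
def hit(uv,zc):  # tool coords on plane tool z=zc
    o,r=ray(d,uv); o=R.inv().apply(o-p); r=R.inv().apply(r); return (o+r*((zc-o[2])/r[:,2])[:,None])[0]
for y in (100,110,120,142,150,158,166):
    row=g[y-1:y+2].mean(0); e=np.gradient(row)
    def sub(lo,hi,sg):
        i=lo+np.argmax(sg*e[lo:hi]); a,b,c=sg*e[i-1:i+2]; return i+.5*(a-c)/(a-2*b+c+1e-9)
    L,Rr=sub(305,317,1),sub(320,332,-1)
    out=[y,round(L,2),round(Rr,2),"plate m",*(1e3*np.array([hit([c,y],-.038)[1] for c in (L,Rr)])).round(2)]
    if y>135:
        B=sub(296,307,1); out+=["pad rear",round(B,2),(1e3*hit([B,y],.017)[1]).round(2)]
    print(out)
print(g[150,296:316].astype(int).tolist()); print(g[195,290:316].astype(int).tolist())
E
python3 gap.py
```

```text
[100, np.float64(312.03), np.float64(324.2), 'plate m', np.float64(-2.29), np.float64(1.77)]
[110, np.float64(306.43), np.float64(324.34), 'plate m', np.float64(-4.17), np.float64(1.83)]
[120, np.float64(306.74), np.float64(324.12), 'plate m', np.float64(-4.08), np.float64(1.76)]
[142, np.float64(312.08), np.float64(324.2), 'plate m', np.float64(-2.3), np.float64(1.81), 'pad rear', np.float64(301.55), np.float64(-8.94)]
[150, np.float64(312.11), np.float64(324.08), 'plate m', np.float64(-2.3), np.float64(1.78), 'pad rear', np.float64(301.54), np.float64(-8.98)]
[158, np.float64(312.1), np.float64(324.09), 'plate m', np.float64(-2.31), np.float64(1.79), 'pad rear', np.float64(301.5), np.float64(-9.04)]
[166, np.float64(312.1), np.float64(324.1), 'plate m', np.float64(-2.32), np.float64(1.81), 'pad rear', np.float64(301.53), np.float64(-9.06)]
[89, 91, 91, 91, 90, 112, 188, 213, 222, 222, 223, 223, 222, 221, 211, 205, 219, 231, 234, 234]
[173, 172, 171, 149, 115, 91, 90, 91, 90, 89, 90, 95, 134, 194, 214, 219, 220, 221, 221, 221, 220, 217, 217, 229, 232, 234]
```

The top gap measures about 0.2 to 0.8 mm. I'll rock the upper side in around the lower edge and watch the load's lever.

>>> step_arm --series '[[[0,-0.0003,0],[-0.2,0,0],0],[[0,0,0],[0,0,0],0]]'

```text
time: 12.52
position: [0.4992, -0.2749, 0.1535]
eef_rot: [0.198, 0.701, 0.66, 0.185]
ft_force: [5.7, -0.0, -1.7]
gripper_width: 0.052
finger_force: 44.2
```

```bash
python3 e.py; python3 gap.py | sed -n 5,7p; python3 e.py
```

```text
err n,Y,z mm [-0.2 -0.   0.5] rot [0.27 0.09 0.06] 12.525 F n,Y,z [ 4.   0.3 -4.4] M [ 0.07 -0.81 -0.05] 44.157570004463196 0.051518376276034776
[150, np.float64(312.1), np.float64(324.06), 'plate m', np.float64(-2.32), np.float64(1.75), 'pad rear', np.float64(302.37), np.float64(-8.56)]
[158, np.float64(312.08), np.float64(324.09), 'plate m', np.float64(-2.34), np.float64(1.77), 'pad rear', np.float64(302.6), np.float64(-8.48)]
[166, np.float64(312.1), np.float64(324.09), 'plate m', np.float64(-2.34), np.float64(1.78), 'pad rear', np.float64(302.63), np.float64(-8.51)]
err n,Y,z mm [-0.2 -0.   0.5] rot [0.27 0.09 0.06] 12.575 F n,Y,z [ 3.9 -0.  -4. ] M [ 0.09 -0.86 -0.06] 44.15729820728302 0.05282425506421682
```

>>> step_arm --series '[[[0,-0.0006,0],[-0.4,0,0],0],[[0,0,0],[0,0,0],0]]'

```text
time: 12.82
position: [0.4989, -0.2749, 0.1534]
eef_rot: [0.201, 0.7, 0.659, 0.188]
ft_force: [6.4, -0.3, 0.5]
gripper_width: 0.051
finger_force: 44.3
```

```bash
python3 e.py; python3 gap.py | sed -n 5,7p; python3 e.py
```

```text
err n,Y,z mm [-0.5 -0.1  0.5] rot [0.7  0.09 0.06] 12.825 F n,Y,z [ 5.7  0.1 -2.9] M [ 0.08 -0.82 -0.02] 44.29098129272461 0.05142489226257326
[150, np.float64(312.15), np.float64(324.1), 'plate m', np.float64(-2.26), np.float64(1.81), 'pad rear', np.float64(302.66), np.float64(-8.36)]
[158, np.float64(312.17), np.float64(324.2), 'plate m', np.float64(-2.26), np.float64(1.86), 'pad rear', np.float64(302.67), np.float64(-8.39)]
[166, np.float64(312.38), np.float64(324.18), 'plate m', np.float64(-2.2), np.float64(1.86), 'pad rear', np.float64(302.66), np.float64(-8.43)]
err n,Y,z mm [-0.6 -0.   0.5] rot [0.69 0.09 0.06] 12.875 F n,Y,z [ 5.2 -0.1 -3.2] M [ 0.07 -0.87 -0.12] 44.301390051841736 0.05322081180693829
```

>>> step_arm --series '[[[0,-0.0003,0.0004],[-0.2,0,0],0],[[0,0,0],[0,0,0],0]]'

```text
time: 13.12
position: [0.4988, -0.2749, 0.1533]
eef_rot: [0.202, 0.699, 0.659, 0.189]
ft_force: [5.2, 0.6, 4.0]
gripper_width: 0.053
finger_force: 44.9
```

```bash
python3 e.py; python3 gap.py | sed -n 5,7p; python3 e.py
```

```text
err n,Y,z mm [-0.6 -0.1  0.5] rot [0.92 0.07 0.06] 13.125 F n,Y,z [6.5 0.9 0.8] M [ 0.26 -0.96 -0.  ] 44.93087947368622 0.05264587203922705
[150, np.float64(312.18), np.float64(324.13), 'plate m', np.float64(-2.28), np.float64(1.79), 'pad rear', np.float64(302.67), np.float64(-8.39)]
[158, np.float64(312.16), np.float64(324.27), 'plate m', np.float64(-2.29), np.float64(1.84), 'pad rear', np.float64(302.68), np.float64(-8.42)]
[166, np.float64(312.78), np.float64(324.23), 'plate m', np.float64(-2.09), np.float64(1.84), 'pad rear', np.float64(302.68), np.float64(-8.47)]
err n,Y,z mm [-0.6 -0.1  0.4] rot [0.92 0.07 0.06] 13.175 F n,Y,z [6.5 1.3 1.1] M [ 0.29 -0.93 -0.07] 44.932944774627686 0.0494555863857829
```

>>> step_arm --series '[[[0,-0.0003,0],[-0.2,0,0],0],[[0,0,0],[0,0,0],0]]'

```text
time: 13.42
position: [0.4987, -0.275, 0.1532]
eef_rot: [0.203, 0.699, 0.659, 0.19]
ft_force: [5.6, 0.9, 2.7]
gripper_width: 0.05
finger_force: 45.0
```

```bash
python3 e.py; python3 gap.py | sed -n 5,7p; python3 e.py
```

```text
err n,Y,z mm [-0.7 -0.1  0.5] rot [1.14 0.08 0.06] 13.425 F n,Y,z [ 6.1  1.2 -0.5] M [ 0.34 -1.07 -0.07] 45.00285565853119 0.05034114803602314
[150, np.float64(312.19), np.float64(324.11), 'plate m', np.float64(-2.25), np.float64(1.81), 'pad rear', np.float64(302.68), np.float64(-8.36)]
[158, np.float64(312.19), np.float64(324.28), 'plate m', np.float64(-2.26), np.float64(1.88), 'pad rear', np.float64(302.73), np.float64(-8.37)]
[166, np.float64(312.71), np.float64(324.21), 'plate m', np.float64(-2.09), np.float64(1.86), 'pad rear', np.float64(302.66), np.float64(-8.44)]
err n,Y,z mm [-0.7 -0.1  0.4] rot [1.13 0.08 0.07] 13.475 F n,Y,z [ 6.5  0.9 -0.8] M [ 0.34 -1.09 -0.09] 45.02169728279114 0.04952954190771069
```

The top became flush at about 0.6° extra lean, and beyond that the load shifts to the top edge. I'll back off to that angle, keeping the press.

>>> step_arm --series '[[[0,0.0001,0.0002],[0.4,0,0],0],[[0,0,0],[0,0,0],0],[[0,0,0],[0,0,0],0]]'

```text
time: 13.85
position: [0.4989, -0.275, 0.1533]
eef_rot: [0.201, 0.7, 0.659, 0.188]
ft_force: [4.4, 1.3, 5.0]
gripper_width: 0.052
finger_force: 45.3
```

```bash
python3 e.py; python3 gap.py | sed -n 5,7p
python3 - <<'E'
from h import *
sc=camera("scene"); t=camera("top"); pickle.dump((sc,t),open("w8.pkl","wb"))
b=cv2.resize(cv2.convertScaleAbs(sc["pixels"],alpha=1.4)[170:320,180:305],(500,600),interpolation=cv2.INTER_CUBIC)
cv2.imwrite("pics/w8.png",b)
exec(open("e.py").read())
def pp(c,P):
    K,V=c["K"],c["view"]; q=(np.atleast_2d(P)@V[:3,:3].T+V[:3,3])@K.T; return q[:,:2]/q[:,2:]
def edge(c,A,B,ins,k=40,w=5):
    a,b,i=pp(c,[A,B,ins]); nn=np.array([-(b-a)[1],(b-a)[0]]);nn/=np.linalg.norm(nn)
    if nn@(i-a)>0: nn=-nn
    gi=cv2.GaussianBlur(cv2.cvtColor(c["pixels"],cv2.COLOR_BGR2GRAY),(0,0),1).astype(np.float32)
    T=np.linspace(.12,.88,k);o=np.arange(-w,w+.01,.25); X=(a+(b-a)*T[:,None])[:,None]+o[None,:,None]*nn
    v=cv2.remap(gi,X[...,0].astype(np.float32),X[...,1].astype(np.float32),cv2.INTER_LINEAR)
    off=o[np.abs(np.gradient(v,axis=1)).argmax(1)]; q=np.median(off); ok=abs(off-q)<1.2; q=np.polyfit(T[ok]-.5,off[ok],1)
    return q[1].round(2),np.degrees(q[0]/np.linalg.norm(b-a)).round(2),int(ok.sum())
# plate edges against its ideal place on the pad
o=f+.0025*n+.0025*n
c=dict(b1=o-.074*Y,b2=o+.074*Y,t1=o+.125*z-.074*Y,t2=o+.125*z+.074*Y)
for a,b in (("b1","b2"),("b1","t1"),("b2","t2")): print("plate vs ideal",a,b,edge(sc,c[a],c[b],o+.06*z))
E
```

```text
err n,Y,z mm [-0.5 -0.1  0.4] rot [0.75 0.07 0.06] 13.85 F n,Y,z [6.3 1.5 2. ] M [ 0.36 -0.98 -0.05] 45.30148923397064 0.05245456084030353
[150, np.float64(312.19), np.float64(324.16), 'plate m', np.float64(-2.27), np.float64(1.8), 'pad rear', np.float64(302.65), np.float64(-8.4)]
[158, np.float64(312.89), np.float64(324.25), 'plate m', np.float64(-2.04), np.float64(1.84), 'pad rear', np.float64(302.68), np.float64(-8.42)]
[166, np.float64(312.91), np.float64(324.23), 'plate m', np.float64(-2.05), np.float64(1.85), 'pad rear', np.float64(302.68), np.float64(-8.46)]
err n,Y,z mm [-0.6 -0.1  0.4] rot [0.74 0.07 0.06] 14.0 F n,Y,z [6.9 1.1 2.1] M [ 0.4  -1.06 -0.04] 45.29544532299042 0.053725649856340846
plate vs ideal b1 b2 (np.float64(0.8), np.float64(-0.23), 37)
plate vs ideal b1 t1 (np.float64(0.74), np.float64(-0.18), 38)
plate vs ideal b2 t2 (np.float64(-0.54), np.float64(-0.01), 40)
```

View pics/w8.png

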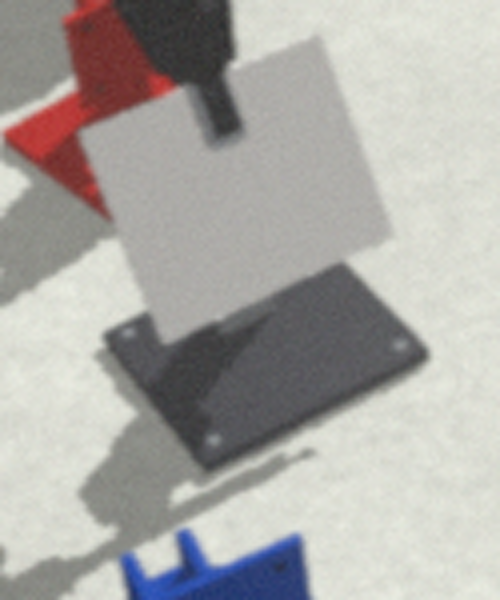

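The plate lies on the pad with its lower edge matched to within about 0.1 mm and centred sideways to within about 0.5 mm. It is pressed on with about 7 N. The other things have not moved. Handing in.

```bash
python3 -c "
from h import *
print(job_done())"
```

```text
the job is handed in; nothing more can be done
None
```

The larger plate is held flat on the grey stand's pad: centred to about 0.5 mm, lower edges level, pressed on with about 7 N, no visible gap; the job is handed in with the plate still gripped.

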